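Change the label dispenser over to the narrow labels

ROBOT

A 7-joint arm with a two-finger parallel gripper is mounted at the origin on a cart in front of the work surface, level with it; the furniture and walls round the work are solid. World frame = base frame: x ahead of the robot, y to its left, z up, the work surface at z = 0. Lengths are in m, angles in rad, forces in N, time in s.
With the tool pointing down it reaches from about 0.4 to 0.875 m from the base axis. Payload 19.3 kg.
Tool frame: the origin (TCP) lies where the fingers leave the gripper's body, on its centre line; the fingertips stand 73 mm ahead of it and the grasp point (between the pads) lies 54 mm ahead of it; z points along the fingers, y is the line along which they close (so a half turn about z gives the same grasp; the last joint's range is limited). The gripper opens to 85 mm and grips with 20 to 120 N. Pads are 22 mm wide; open, the fingers measure 114 mm over their backs; the gripper's body (76 mm by 85 mm) begins 54 mm behind the grasp point. The pads swing forward as they close: fully open they stand 13 mm farther back than shut.
Start: joints at [1.218, 0.521, -0.036, 1.599, 0.021, 1.021, -0.113], TCP at [0.174, -0.6, 0.304] pointing down, gripper open.
Joint ranges: [-2.91, 2.91], [-0.3, 2.13], [-1.5, 1.42], [0.17, 2.43], [-1.26, 4.41], [0.16, 1.93], [-2.52, 2.52]. Speed limits (rad/s): [1.89, 1.89, 2.39, 2.39, 3.01, 3.01, 3.01].

INTERFACE

Orientations are given as a rotation vector (axis times angle).
In Python, from bench import bot, viewer, ticket gives the robot as it stands.
- The arm moves only by the tool drive_tool, never from a script. Its argument "rows" is a list of rows, each an object of numbers: "tx", "ty", "tz": the shift along the tool's x, y, z in cm; "rx", "ry", "rz": the turn, a rotation vector about the tool's x, y, z in degrees; "claw": the opening, from -1 (shut) to 1 (fully open), so that 0 is half open. A call has 1 to 10 rows; each row shifts and turns the commanded pose from where the row before left it, along the tool's axes as they then stand; what a row does not reach is not made up. A row lasts 1/10 s, in which the tool goes at most 50 mm and 8.59 degrees, less where a joint would pass 70% of its speed; a pose out of reach is approached as far as the arm can. A call is refused whole if a number of a shift passes 5 or a number of a turn 8.59, either way. A call with a gripper value outside its range is refused whole. The fingers move at their own pace and stop on an object; "force" is the grip in N (left out, the last holds). Time passes only in rows, so rows that do not move let the fingers close. It gives the time, the measured TCP pose, the force, the opening and the grip force at its end, in the units of the state.
- bot.read_state(): the state, without advancing time (a new reading comes with each control period).
- viewer.capture(name): name is "scene" or "top" or "wrist"; returns a dict with "image" (384x512x3 uint8, red, green, blue), "depth" (384x512 float32, m along the optical axis (not along the pixel's ray), 0 where there is no reading), "intrinsics" (3x3 intrinsics, pixels), "R" (3x3) and "t" (3): a world point X has camera coordinates R X + t; the wrist camera has in their place "T_tool_cam" (4x4, takes a point from camera to tool coordinates, whose origin is the TCP and whose axes are the flange's). Camera axes: x right, y down, z forward; pixel columns grow to the right and rows downward; lengths in m; the calibration is good to about 2 mm. A picture is of the moment at which its call begins: read the wrist's pose just before it.
- ticket.finish_job(): hands the job in; it is judged then, once.
The state is a dict: "t": time; "qpos": joint angles; "joint_vel": joint speeds; "effort": joint torques, N m; "position": TCP position; "orientation": TCP orientation; "force": force on the tool from outside, world axes, zero at the start; "wrist_torque": the same for the moment, N m; "grip_width": finger opening in m; "grasp_force": force on a finger pad.
Only numpy, scipy, OpenCV 4.12 (cv2) and the standard library are available. Lean on these libraries where they do the work, as an engineer would, in place of code of your own. Each camera call takes 0.05 s, during which the arm holds its last target. There are 200 camera calls.

TASK

Change the label dispenser over to the narrow labels: swap the roll on its spindle with the narrowest roll, so that the narrow roll ends up seated on the dispenser's turntable with the black keeper back on the spindle, lying flat on the roll, and the roll that came off ends up seated on the post the narrow one left. The keeper sits on top of the roll in use, so it has to be lifted away before the rolls can be changed; the grey rubber mat is free for setting things down on the way. Leave the tallest roll alone on its own post.

Things in the scene. Friction and masses are not known exactly. Their poses are not given: they have to be found in the camera images.
- wide_roll_mid (a point): The label roll now on the dispenser: white paper, 64 mm across, 44 mm high, lying with its axis upright on a cardboard core with a through bore of 34 mm. This point is its centre, on the axis, 22 mm above its underside; z is the axis. Grasp it across its 64 mm from above.
- narrow_roll_mid (a point): The narrow label roll wanted on the dispenser, the lowest of the three: white paper, 64 mm across, 24 mm high, through bore 34 mm, axis upright, at the start on one of the two parking posts. This point is its centre, 12 mm above its underside; z is the axis.
- tall_roll_mid (a point): The tallest label roll, on the other parking post, to be left where it is: white paper, 64 mm across, 60 mm high, through bore 34 mm, axis upright; its top is 78 mm above the table. This point is its centre, 30 mm above its underside.
- keeper_grip (a point): Black keeper lying on the roll in use: a flat disc 62 mm across, 4 mm thick, with a fluted round hub 40 mm across rising to 36 mm above the underside; a through bore of 30 mm drops over the spindle. This point is on its axis, 27 mm above its underside, in the hub, where it is grasped across 40 mm. z is the axis, upward.
- spindle_seat (a point): Roll seat of the blue-grey label dispenser: on the spindle's axis, on top of its turntable (58 mm across, turns freely), 26 mm above the table. Spindle 18 mm thick, last 10 mm tapered to 8, tip 52 mm above this point. Base plate, top at 12 mm, reaches 55 mm along x, -x and -y and 145 mm along y of this frame; guide rollers and peel edge, 55 mm high, stand 90 to 135 mm off on the +y side.
- post_seat (a point): The seat on the parking post that holds the narrow roll at the start: centre of the top of the post's black collar (48 mm across), 18 mm above the table. The wooden post is 17 mm thick with a tapered end and its tip is 48 mm above this point. The grey foot under the collar is 88 mm across and 6 mm high. The other parking post is the same.
- mat_top (a point): The free grey ribbed rubber mat for setting things down: centre of its top face, 3 mm above the table. It measures 110 mm along its x and 200 mm along its y, enough for a roll and the keeper side by side along its y.
Things that resemble listed ones, but are neither listed nor needed, are in the scene too. What is shaped like the part that bears keeper_grip but blue or red is not meant. Leave any blue look-alike of the part that bears narrow_roll_mid alone.

How it is judged:
By the outcome, as a careful person would: the job done as asked, in the order asked, and still so for the second after the job is handed in, with the robot touching nothing.
It also fails if it takes over 128 s, if anything falls off the work surface, if the arm or the gripper's body presses on something with over 40 N, if the wrist force passes 120 N, or if a joint passes its speed limit or range.

## Working session

There is one attempt and no reset: what is moved stays moved. The work goes in short steps, Python scripts to look and compute and a tool call to move; the robot and the scene stay as the last step left them, time stands still between calls to the robot, and variables do not carry over. Pictures are saved under pics/ and viewed, at most 14 in all, crops included, and the job is handed in when it is done.

Besides the shell and the picture viewer there is one more tool, called after ">>>" by a JSON object that holds its "op" and its "data", one argument or row to a line. drive_tool: Moves the arm, as the interface text tells. Its arguments: {"type":"object","properties":{"rows":{"type":"array","items":{"type":"object","properties":{"tx":{"type":"number"},"ty":{"type":"number"},"tz":{"type":"number"},"rx":{"type":"number"},"ry":{"type":"number"},"rz":{"type":"number"},"claw":{"type":"number"}}}},"force":{"type":"number"}},"required":["rows"]}

```bash
ls; mkdir -p pics; python3 - <<'E'
from bench import bot,viewer
import cv2,numpy as np
s=bot.read_state();print(s)
for n in("scene","top"):
    c=viewer.capture(n);cv2.imwrite(f"pics/{n}0.png",c["image"][:,:,::-1]);np.savez(f"pics/{n}0.npz",**c)
    print(n,c["intrinsics"].round(1).tolist(),c["R"].round(3).tolist(),c["t"].round(3).tolist())
E
```

```text
pics
{'t': 0.0, 'qpos': array([ 1.21781997,  0.5220134 , -0.036315  ,  1.59999331,  0.02119481,
        1.02109644, -0.11278424]), 'joint_vel': array([ 0.00047645, -0.00167733, -0.00048794, -0.00206174, -0.00073916,
        0.00017308,  0.00044443]), 'effort': array([-1.32354813e-03, -9.27120566e+01,  1.97945438e+00, -3.69924366e+01,
        1.78342400e-02,  8.45323142e-03, -3.00233216e-05]), 'position': array([ 0.17428459, -0.59994794,  0.30333147]), 'orientation': array([-3.10915647e+00, -4.42538260e-01,  3.75632532e-04]), 'force': array([ 0.59592218, -0.27629061, -0.57743279]), 'wrist_torque': array([0.0233228 , 0.00628161, 0.03999546]), 'grasp_force': 0.0, 'grip_width': 0.08549281316267694}
scene [[498.9, 0.0, 250.2], [0.0, 498.9, 182.8], [0.0, 0.0, 1.0]] [[0.902, -0.433, -0.004], [-0.324, -0.67, -0.668], [0.287, 0.603, -0.744]] [-0.452, 0.374, 0.932]
top [[371.6, 0.0, 251.0], [0.0, 371.6, 193.8], [0.0, 0.0, 1.0]] [[-0.026, -1.0, 0.015], [-0.997, 0.025, -0.077], [0.077, -0.017, -0.997]] [0.172, 0.576, 1.014]
```

View pics/scene0.png

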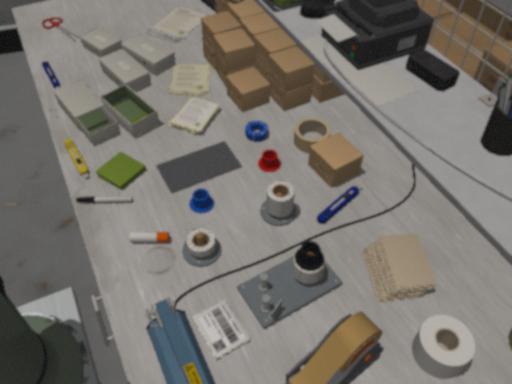

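View pics/top0.png

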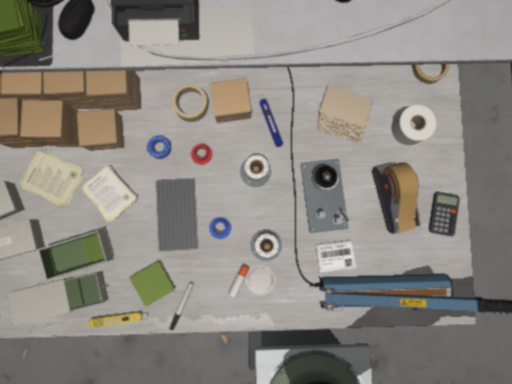

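The scene view shows:
- The dispenser with the black keeper at (310,255).
- White rolls on posts at (202,243) and (281,195).
- Blue and red keeper look-alikes at (202,200) and (269,160), and a blue ring at (257,130).
- The mat at (200,166).

In the top view these are keeper (325,176), low roll (266,244), taller roll (255,167) and mat (177,215). I'll measure heights by depth and check with an enlarged crop.

```bash
cat > h.py <<'E'
import numpy as np,cv2
from scipy.spatial.transform import Rotation as Ro
def ray(c,uv,z):
    d=c["R"].T@np.linalg.inv(c["intrinsics"])@np.array([uv[0],uv[1],1.]);o=-c["R"].T@c["t"]
    return o+d*(z-o[2])/d[2]
def cloud(c):
    h,w=c["depth"].shape;u,v=np.meshgrid(np.arange(w),np.arange(h))
    p=np.stack([u,v,np.ones_like(u)],-1)@np.linalg.inv(c["intrinsics"]).T*c["depth"][...,None]
    return (p-c["t"])@c["R"]
E
python3 - <<'E'
from h import *
ims=[]
for n,boxes in(("top",dict(narrow=(266,244),tall=(255,167),keep=(325,176))),("scene",dict(narrow=(202,240),tall=(281,193),keep=(310,255)))):
    c=dict(np.load(f"pics/{n}0.npz"));P=cloud(c);im=c["image"]
    for k,(u,v) in boxes.items():
        r=24;Q=P[v-r:v+r,u-r:u+r].reshape(-1,3);I=im[v-r:v+r,u-r:u+r].reshape(-1,3).astype(int)
        z=Q[:,2]
        print(n,k,"z hist",np.histogram(z,np.arange(-.01,.13,.01))[0].tolist())
        ims.append(cv2.resize(im[v-r:v+r,u-r:u+r],(260,260),interpolation=cv2.INTER_CUBIC))
    if n=="top":
        for m in((177,215),):
            print("mat",ray(c,m,.003))
        g=cv2.cvtColor(im,cv2.COLOR_RGB2HSV)
        m=((im.max(2)<125)&(P[...,2]<.03)&(P[...,2]>-.02)).astype(np.uint8);m[:,:150]=0;m[:170]=0;m[260:]=0;m[:,212:]=0
        cs=max(cv2.findContours(m,0,2)[0],key=cv2.contourArea);R=cv2.minAreaRect(cs);print(R);print("mat",[ray(c,q,.003).round(4).tolist() for q in [R[0],*cv2.boxPoints(R)]])
cv2.imwrite("pics/crop1.png",np.vstack([np.hstack(ims[:3]),np.hstack(ims[3:])])[:,:,::-1])
E
```

```text
top narrow z hist [522, 1305, 76, 32, 44, 286, 3, 31, 0, 0, 0, 0, 0, 0]
top tall z hist [424, 1334, 61, 26, 20, 19, 24, 45, 268, 70, 0, 0, 0, 0]
top keep z hist [160, 683, 926, 5, 25, 24, 24, 30, 270, 27, 26, 89, 4, 0]
mat [0.52654466 0.36644507 0.003     ]
((176.3166961669922, 214.3341827392578), (70.61178588867188, 38.75159454345703), 87.1375961303711)
mat [[0.5285, 0.3683, 0.003], [0.627, 0.4269, 0.003], [0.6298, 0.3175, 0.003], [0.4312, 0.3105, 0.003], [0.4288, 0.4184, 0.003]]
scene narrow z hist [663, 937, 27, 99, 187, 319, 28, 30, 0, 0, 0, 0, 0, 0]
scene tall z hist [695, 719, 16, 64, 71, 82, 100, 140, 389, 23, 0, 0, 0, 0]
scene keep z hist [487, 535, 260, 6, 32, 65, 84, 145, 332, 99, 92, 162, 0, 0]
```

View pics/crop1.png

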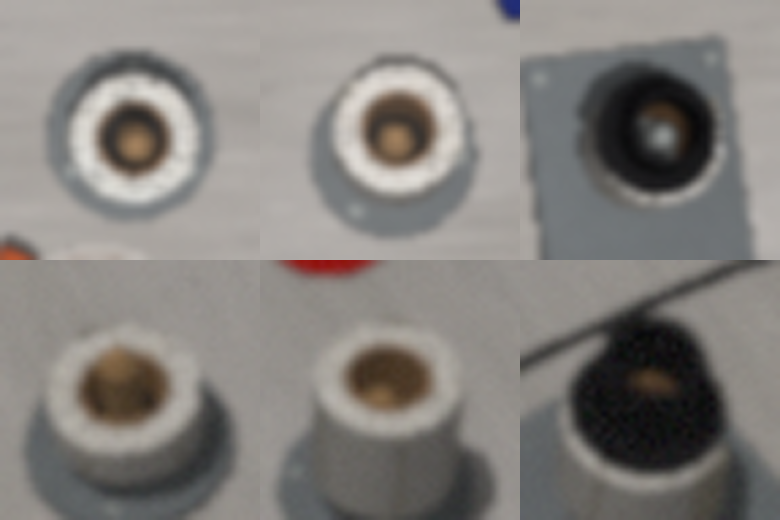

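The crop shows the low roll (top face at 42 mm, top view (266,244)) and the taller roll at (255,167) with its top at 78 mm. The first is the narrow roll by height. The black keeper is on the dispenser. Next I'll get the centres.

```bash
python3 - <<'E'
from h import *
for n,B in(("top",dict(narrow=(266,244,.042,.064),tall=(255,167,.078,.064),keepdisc=(325,176,.074,.062),keephub=(325,176,.106,.04))),("scene",dict(narrow=(202,240,.042,.064),tall=(281,190,.078,.064),keepdisc=(310,255,.074,.062),keephub=(310,250,.106,.04)))):
    c=dict(np.load(f"pics/{n}0.npz"));P=cloud(c);v,u=np.indices(P.shape[:2])
    for k,(u0,v0,z,D) in B.items():
        m=(abs(u-u0)<26)&(abs(v-v0)<26)&(abs(P[...,2]-z)<.006)
        q=P[m][:,:2].astype(np.float32)
        (cx,cy),r=cv2.minEnclosingCircle(q)
        # ray to plane for masked pixels
        pix=np.argwhere(m)[:,::-1]; w=np.array([ray(c,p,z)[:2] for p in pix],np.float32)
        (ex,ey),er=cv2.minEnclosingCircle(w); 
        print(n,k,len(q),(round(cx,4),round(cy,4),round(r,4)),"ray",(round(ex,4),round(ey,4),round(er,4)),w.mean(0).round(4),"z",np.median(P[m][:,2]).round(4))
c=dict(np.load("pics/top0.npz"));im=c["image"].astype(int);P=cloud(c)
m=((abs(P[...,2]-.012)<.006)).astype(np.uint8);m[:150]=0;m[240:]=0;m[:,:295]=0;m[:,355:]=0
m=cv2.morphologyEx(m,cv2.MORPH_OPEN,np.ones((3,3)));cs=max(cv2.findContours(m,0,2)[0],key=cv2.contourArea)
R=cv2.minAreaRect(cs);print([ray(c,q,.012).round(3).tolist() for q in [R[0],*cv2.boxPoints(R)]])
E
```

```text
top narrow 323 (0.4392, 0.1215, 0.032) ray (0.4393, 0.1214, 0.032) [0.439 0.121] z 0.0424
top tall 334 (0.6485, 0.1443, 0.0325) ray (0.6482, 0.1442, 0.0325) [0.648  0.1438] z 0.0786
top keepdisc 282 (0.6172, -0.0436, 0.0338) ray (0.6168, -0.0428, 0.0338) [ 0.6136 -0.0395] z 0.0749
top keephub 92 (0.618, -0.0406, 0.0202) ray (0.618, -0.0397, 0.0206) [ 0.6178 -0.0402] z 0.1068
scene narrow 431 (0.4367, 0.1219, 0.0341) ray (0.4358, 0.1192, 0.0349) [0.4372 0.1178] z 0.0413
scene tall 389 (0.6492, 0.1441, 0.0356) ray (0.647, 0.1423, 0.0355) [0.6462 0.1412] z 0.0772
scene keepdisc 392 (0.6159, -0.0441, 0.0329) ray (0.6142, -0.0451, 0.0338) [ 0.6096 -0.0516] z 0.0733
scene keephub 162 (0.6164, -0.0416, 0.0206) ray (0.6154, -0.0433, 0.0216) [ 0.6151 -0.0433] z 0.1047
[[0.571, -0.047, 0.012], [0.665, 0.018, 0.012], [0.678, -0.093, 0.012], [0.478, -0.111, 0.012], [0.466, -0.002, 0.012]]
```

>>> {"op": "drive_tool", "data": {
  "rows": [
    {"rz": 8.1},
    {"rz": 8.1},
    {"tx": 2.2,"ty": -2.8},
    {"tx": 2.2,"ty": -2.8},
    {"tx": 2.2,"ty": -2.8},
    {"tx": 2.2,"ty": -2.8},
    {"tx": 2.2,"ty": -2.8},
    {"tx": 2.2,"ty": -2.8},
    {"tx": 2.2,"ty": -2.8},
    {"claw": 1}
  ],
  "force": 40
}}

```text
schema error: expected keys tx, ty, tz, rx, ry, rz, claw
```

>>> {"op": "drive_tool", "data": {
  "rows": [
    {"tx": 0,"ty": 0,"tz": 0,"rx": 0,"ry": 0,"rz": 8.1,"claw": 1},
    {"tx": 0,"ty": 0,"tz": 0,"rx": 0,"ry": 0,"rz": 8.1,"claw": 1},
    {"tx": 2.2,"ty": -2.8,"tz": 0,"rx": 0,"ry": 0,"rz": 0,"claw": 1},
    {"tx": 2.2,"ty": -2.8,"tz": 0,"rx": 0,"ry": 0,"rz": 0,"claw": 1},
    {"tx": 2.2,"ty": -2.8,"tz": 0,"rx": 0,"ry": 0,"rz": 0,"claw": 1},
    {"tx": 2.2,"ty": -2.8,"tz": 0,"rx": 0,"ry": 0,"rz": 0,"claw": 1},
    {"tx": 2.2,"ty": -2.8,"tz": 0,"rx": 0,"ry": 0,"rz": 0,"claw": 1},
    {"tx": 2.2,"ty": -2.8,"tz": 0,"rx": 0,"ry": 0,"rz": 0,"claw": 1},
    {"tx": 2.2,"ty": -2.8,"tz": 0,"rx": 0,"ry": 0,"rz": 0,"claw": 1},
    {"tx": 0,"ty": 0,"tz": 0,"rx": 0,"ry": 0,"rz": 0,"claw": 1}
  ],
  "force": 40
}}

```text
t: 1.1
position: [0.3313, -0.4007, 0.3038]
orientation: [-3.14, -0.009, -0.001]
force: [-0.2, 0.1, -0.1]
grip_width: 0.0854
grasp_force: 0.0
```

>>> {"op": "drive_tool", "data": {
  "rows": [
    {"tx": 2.9,"ty": -3.6,"tz": 0,"rx": 0,"ry": 0,"rz": 0,"claw": 1},
    {"tx": 2.9,"ty": -3.6,"tz": 0,"rx": 0,"ry": 0,"rz": 0,"claw": 1},
    {"tx": 2.9,"ty": -3.6,"tz": 0,"rx": 0,"ry": 0,"rz": 0,"claw": 1},
    {"tx": 2.9,"ty": -3.6,"tz": 0,"rx": 0,"ry": 0,"rz": 0,"claw": 1},
    {"tx": 2.9,"ty": -3.6,"tz": 0,"rx": 0,"ry": 0,"rz": 0,"claw": 1},
    {"tx": 2.9,"ty": -3.6,"tz": 0,"rx": 0,"ry": 0,"rz": 0,"claw": 1},
    {"tx": 2.9,"ty": -3.6,"tz": 0,"rx": 0,"ry": 0,"rz": 0,"claw": 1},
    {"tx": 2.9,"ty": -3.6,"tz": 0,"rx": 0,"ry": 0,"rz": 0,"claw": 1},
    {"tx": 2.9,"ty": -3.6,"tz": 0,"rx": 0,"ry": 0,"rz": 0,"claw": 1},
    {"tx": 2.9,"ty": -3.6,"tz": 0,"rx": 0,"ry": 0,"rz": 0,"claw": 1}
  ]
}}

```text
t: 2.1
position: [0.6193, -0.0431, 0.3037]
orientation: [3.141, -0.001, -0.001]
force: [0.8, -0.6, 0.2]
grip_width: 0.0851
grasp_force: 0.0
```

>>> {"op": "drive_tool", "data": {
  "rows": [
    {"tx": 0,"ty": 0,"tz": 2,"rx": 0,"ry": 0,"rz": 0,"claw": 1},
    {"tx": 0,"ty": 0,"tz": 2,"rx": 0,"ry": 0,"rz": 0,"claw": 1},
    {"tx": 0,"ty": 0,"tz": 2,"rx": 0,"ry": 0,"rz": 0,"claw": 1},
    {"tx": 0,"ty": 0,"tz": 0,"rx": 0,"ry": 0,"rz": 0,"claw": 1},
    {"tx": 0,"ty": 0,"tz": 0,"rx": 0,"ry": 0,"rz": 0,"claw": 1}
  ]
}}

```text
t: 2.6
position: [0.6184, -0.0446, 0.2441]
orientation: [3.142, -0.001, -0.001]
force: [0.5, 0.4, 0.5]
grip_width: 0.0855
grasp_force: 0.0
```

```bash
cat >> h.py <<'E'
def wrist(tag):
    from bench import bot,viewer
    s=bot.read_state();c=viewer.capture("wrist")
    T=np.eye(4);T[:3,:3]=Ro.from_rotvec(s["orientation"]).as_matrix();T[:3,3]=s["position"]
    T=T@c["T_tool_cam"];c["R"]=T[:3,:3].T;c["t"]=-c["R"]@T[:3,3]
    cv2.imwrite(f"pics/{tag}.png",c["image"][:,:,::-1]);return s,c
def circ(c,x,y,z,rad=.045,tol=.005):
    P=cloud(c);m=(np.hypot(P[...,0]-x,P[...,1]-y)<rad)&(abs(P[...,2]-z)<tol)&(c["depth"]>0)
    if m.sum()<20: return m.sum()
    w=np.array([ray(c,p,z)[:2] for p in np.argwhere(m)[:,::-1]],np.float32)
    e,r=cv2.minEnclosingCircle(w);return np.round([*e,r,*w.mean(0),np.median(P[m][:,2])],4),int(m.sum())
E
python3 - <<'E'
from h import *
s,c=wrist("w1");print(s["position"],s["qpos"].round(2),c["T_tool_cam"].round(3).tolist())
print(circ(c,.617,-.041,.106),circ(c,.617,-.041,.074))
E
```

```text
[ 0.61843729 -0.04455524  0.24413994] [ 0.07  0.58 -0.14  1.66  0.1   0.9  -1.68] [[0.001, -0.963, -0.271, 0.069], [1.0, 0.001, 0.001, -0.0], [-0.0, -0.271, 0.963, -0.07], [0.0, 0.0, 0.0, 1.0]]
(array([ 0.6181, -0.0403,  0.0206,  0.6181, -0.0404,  0.1051]), 1358) (array([ 0.6183, -0.0423,  0.0328,  0.6253, -0.0428,  0.0734]), 2586)
```

View pics/w1.png

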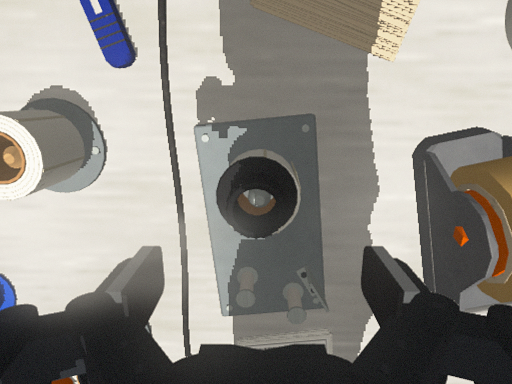

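The view shows the black hub centred around (258,195), with the rollers at (245,285) and (293,300). They are on the robot side, clear of the fingers, so I'm descending.

>>> {"op": "drive_tool", "data": {
  "rows": [
    {"tx": 0,"ty": -0.35,"tz": 2.3,"rx": 0,"ry": 0,"rz": 0,"claw": 1},
    {"tx": 0,"ty": 0,"tz": 2.3,"rx": 0,"ry": 0,"rz": 0,"claw": 1},
    {"tx": 0,"ty": 0,"tz": 2.3,"rx": 0,"ry": 0,"rz": 0,"claw": 1},
    {"tx": 0,"ty": 0,"tz": 2.3,"rx": 0,"ry": 0,"rz": 0,"claw": 1},
    {"tx": 0,"ty": 0,"tz": 0,"rx": 0,"ry": 0,"rz": 0,"claw": -0.2},
    {"tx": 0,"ty": 0,"tz": 0,"rx": 0,"ry": 0,"rz": 0,"claw": -0.2},
    {"tx": 0,"ty": 0,"tz": 0,"rx": 0,"ry": 0,"rz": 0,"claw": -0.2},
    {"tx": 0,"ty": 0,"tz": 0,"rx": 0,"ry": 0,"rz": 0,"claw": -0.2},
    {"tx": 0,"ty": 0,"tz": 0,"rx": 0,"ry": 0,"rz": 0,"claw": -0.2},
    {"tx": 0,"ty": 0,"tz": 0,"rx": 0,"ry": 0,"rz": 0,"claw": -0.2}
  ],
  "force": 40
}}

```text
t: 3.65
position: [0.6192, -0.0406, 0.1538]
orientation: [-3.142, 0.0, -0.004]
force: [-1.7, 0.1, 8.5]
grip_width: 0.0387
grasp_force: 39.3
```

>>> {"op": "drive_tool", "data": {
  "rows": [
    {"tx": 0,"ty": 0,"tz": -1,"rx": 0,"ry": 0,"rz": 0,"claw": -0.2},
    {"tx": 0,"ty": 0,"tz": -2,"rx": 0,"ry": 0,"rz": 0,"claw": -0.2},
    {"tx": 0,"ty": 0,"tz": -3,"rx": 0,"ry": 0,"rz": 0,"claw": -0.2},
    {"tx": 0,"ty": 0,"tz": -3,"rx": 0,"ry": 0,"rz": 0,"claw": -0.2},
    {"tx": 0,"ty": -1,"tz": -1,"rx": 0,"ry": 0,"rz": 0,"claw": -0.2},
    {"tx": -0.3,"ty": -2,"tz": 0,"rx": 0,"ry": 0,"rz": 0,"claw": -0.2},
    {"tx": -0.3,"ty": -3.5,"tz": 0,"rx": 0,"ry": 0,"rz": 0,"claw": -0.2},
    {"tx": -0.4,"ty": -3.5,"tz": 0,"rx": 0,"ry": 0,"rz": 0,"claw": -0.2},
    {"tx": -0.4,"ty": -3.5,"tz": 0,"rx": 0,"ry": 0,"rz": 0,"claw": -0.2},
    {"tx": -0.4,"ty": -3.5,"tz": 0,"rx": 0,"ry": 0,"rz": 0,"claw": -0.2}
  ]
}}

```text
t: 4.65
position: [0.5998, 0.1312, 0.2524]
orientation: [-3.141, -0.0, -0.0]
force: [0.8, 0.2, -0.8]
grip_width: 0.0388
grasp_force: 40.5
```

>>> {"op": "drive_tool", "data": {
  "rows": [
    {"tx": -0.4,"ty": -3.5,"tz": 0,"rx": 0,"ry": 0,"rz": 0,"claw": -0.2},
    {"tx": -0.4,"ty": -3.5,"tz": 0,"rx": 0,"ry": 0,"rz": 0,"claw": -0.2},
    {"tx": -0.4,"ty": -3.5,"tz": 0,"rx": 0,"ry": 0,"rz": 0,"claw": -0.2},
    {"tx": -0.4,"ty": -3.5,"tz": 0,"rx": 0,"ry": 0,"rz": 0,"claw": -0.2},
    {"tx": -0.2,"ty": -3.5,"tz": 0,"rx": 0,"ry": 0,"rz": 0,"claw": -0.2},
    {"tx": 0,"ty": -3.5,"tz": 0,"rx": 0,"ry": 0,"rz": 0,"claw": -0.2},
    {"tx": 0,"ty": -2,"tz": 0,"rx": 0,"ry": 0,"rz": 0,"claw": -0.2},
    {"tx": 0,"ty": 0,"tz": 0,"rx": 0,"ry": 0,"rz": 0,"claw": -0.2},
    {"tx": 0,"ty": 0,"tz": 0,"rx": 0,"ry": 0,"rz": 0,"claw": -0.2}
  ]
}}

```text
t: 5.55
position: [0.5819, 0.3596, 0.252]
orientation: [3.141, 0.001, -0.0]
force: [0.4, -1.2, -1.4]
grip_width: 0.0391
grasp_force: 40.5
```

```bash
python3 - <<'E'
from h import *
from bench import bot,viewer
print(bot.read_state())
c=viewer.capture("top");np.savez("pics/top1.npz",**c);cv2.imwrite("pics/t1.png",c["image"][:,:,::-1])
print(circ(c,.618,-.042,.070))
c=viewer.capture("scene");cv2.imwrite("pics/s1.png",c["image"][:,:,::-1])
print(circ(c,.618,-.042,.070),circ(c,.618,-.042,.078,.03,.003))
E
```

```text
{'t': 5.55, 'qpos': array([-0.53860939,  0.67176041, -0.16521454,  1.47013195,  0.12129618,
        1.01008618, -2.30315665]), 'joint_vel': array([ 0.02317123, -0.00728831,  0.01291636,  0.01163984,  0.00153271,
       -0.00241991,  0.00371714]), 'effort': array([-3.42374995e+00, -1.06163707e+02, -2.73508184e+00, -3.77642405e+01,
       -1.83199234e-01, -3.52192554e-02, -1.25463763e-01]), 'position': array([0.58192838, 0.35956837, 0.25195175]), 'orientation': array([ 3.14126093e+00,  1.24809871e-03, -3.67333770e-04]), 'force': array([ 0.42301205, -1.16844125, -1.41073159]), 'wrist_torque': array([-0.02491044, -0.01255485, -0.01554774]), 'grasp_force': 40.50934374332428, 'grip_width': 0.039073149767050744}
(array([ 0.6176, -0.0431,  0.0342,  0.6156, -0.043 ,  0.0711]), 354)
(array([ 0.6142, -0.0454,  0.0333,  0.6139, -0.0453,  0.0694]), 541) 16
```

View pics/s1.png

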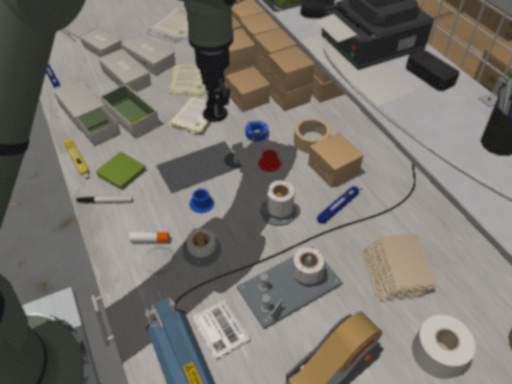

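The scene view shows the keeper held above the mat at (232,155) and the wide roll bare at (310,262). Lowering it onto the mat.

>>> {"op": "drive_tool", "data": {
  "rows": [
    {"tx": 0,"ty": -0.6,"tz": 2,"rx": 0,"ry": 0,"rz": 0,"claw": -0.2},
    {"tx": 0,"ty": 0,"tz": 4,"rx": 0,"ry": 0,"rz": 0,"claw": -0.2},
    {"tx": 0,"ty": 0,"tz": 4,"rx": 0,"ry": 0,"rz": 0,"claw": -0.2},
    {"tx": 0,"ty": 0,"tz": 3,"rx": 0,"ry": 0,"rz": 0,"claw": -0.2},
    {"tx": 0,"ty": 0,"tz": 1.5,"rx": 0,"ry": 0,"rz": 0,"claw": -0.2},
    {"tx": 0,"ty": 0,"tz": 0.7,"rx": 0,"ry": 0,"rz": 0,"claw": -0.2},
    {"tx": 0,"ty": 0,"tz": 0.5,"rx": 0,"ry": 0,"rz": 0,"claw": -0.2},
    {"tx": 0,"ty": 0,"tz": 0.4,"rx": 0,"ry": 0,"rz": 0,"claw": -0.2},
    {"tx": 0,"ty": 0,"tz": 0.3,"rx": 0,"ry": 0,"rz": 0,"claw": -0.2},
    {"tx": 0,"ty": 0,"tz": 0,"rx": 0,"ry": 0,"rz": 0,"claw": -0.2}
  ]
}}

```text
t: 6.65
position: [0.5825, 0.3654, 0.0883]
orientation: [-3.141, -0.0, -0.001]
force: [0.2, 0.2, -0.4]
grip_width: 0.0389
grasp_force: 40.5
```

>>> {"op": "drive_tool", "data": {
  "rows": [
    {"tx": 0,"ty": 0,"tz": 0.12,"rx": 0,"ry": 0,"rz": 0,"claw": -0.2},
    {"tx": 0,"ty": 0,"tz": 0,"rx": 0,"ry": 0,"rz": 0,"claw": 0.1},
    {"tx": 0,"ty": 0,"tz": 0,"rx": 0,"ry": 0,"rz": 0,"claw": 0.4},
    {"tx": 0,"ty": 0,"tz": 0,"rx": 0,"ry": 0,"rz": 0,"claw": 0.7},
    {"tx": 0,"ty": 0,"tz": 0,"rx": 0,"ry": 0,"rz": 0,"claw": 1},
    {"tx": 0,"ty": 0,"tz": 0,"rx": 0,"ry": 0,"rz": 0,"claw": 1},
    {"tx": 0,"ty": 0,"tz": -2,"rx": 0,"ry": 0,"rz": 0,"claw": 1},
    {"tx": 0,"ty": 0,"tz": -4,"rx": 0,"ry": 0,"rz": 0,"claw": 1},
    {"tx": 0,"ty": 0,"tz": -4,"rx": 0,"ry": 0,"rz": 0,"claw": 1},
    {"tx": 0,"ty": 0,"tz": -4,"rx": 0,"ry": 0,"rz": 0,"claw": 1}
  ]
}}

```text
t: 7.65
position: [0.5822, 0.3652, 0.2283]
orientation: [3.142, 0.0, -0.0]
force: [1.1, -0.3, -0.5]
grip_width: 0.0856
grasp_force: 0.0
```

>>> {"op": "drive_tool", "data": {
  "rows": [
    {"tx": 0.3,"ty": 3,"tz": -1,"rx": 0,"ry": 0,"rz": 0,"claw": 1},
    {"tx": 0.3,"ty": 4,"tz": -1,"rx": 0,"ry": 0,"rz": 0,"claw": 1},
    {"tx": 0.3,"ty": 4,"tz": 0,"rx": 0,"ry": 0,"rz": 0,"claw": 1},
    {"tx": 0.4,"ty": 4,"tz": 0,"rx": 0,"ry": 0,"rz": 0,"claw": 1},
    {"tx": 0.4,"ty": 4,"tz": 0,"rx": 0,"ry": 0,"rz": 0,"claw": 1},
    {"tx": 0.4,"ty": 4,"tz": 0,"rx": 0,"ry": 0,"rz": 0,"claw": 1},
    {"tx": 0.4,"ty": 4,"tz": 0,"rx": 0,"ry": 0,"rz": 0,"claw": 1},
    {"tx": 0.4,"ty": 4,"tz": 0,"rx": 0,"ry": 0,"rz": 0,"claw": 1},
    {"tx": 0.4,"ty": 4,"tz": 0,"rx": 0,"ry": 0,"rz": 0,"claw": 1},
    {"tx": 0.2,"ty": 4,"tz": 0,"rx": 0,"ry": 0,"rz": 0,"claw": 1}
  ]
}}

```text
t: 8.65
position: [0.6174, -0.0263, 0.2469]
orientation: [-3.142, 0.0, -0.001]
force: [1.2, -0.4, -0.1]
grip_width: 0.0855
grasp_force: 0.0
```

>>> {"op": "drive_tool", "data": {
  "rows": [
    {"tx": 0,"ty": 1.5,"tz": 0,"rx": 0,"ry": 0,"rz": 0,"claw": 1},
    {"tx": 0,"ty": 0,"tz": 0,"rx": 0,"ry": 0,"rz": 0,"claw": 1},
    {"tx": 0,"ty": 0,"tz": 0,"rx": 0,"ry": 0,"rz": 0,"claw": 1}
  ]
}}

```text
t: 8.95
position: [0.6174, -0.0388, 0.2468]
orientation: [-3.141, -0.001, -0.0]
force: [0.5, -0.7, 0.8]
grip_width: 0.0856
grasp_force: 0.0
```

```bash
python3 - <<'E'
from h import *
from bench import viewer
s,c=wrist("w2");print(s["position"],s["qpos"].round(2))
print("roll",circ(c,.617,-.043,.070),"tip",circ(c,.617,-.043,.078,.015,.0025))
P=cloud(c);m=(np.hypot(P[...,0]-.617,P[...,1]+.043)<.014);print(np.histogram(P[m][:,2],np.arange(0,.09,.01))[0]);q=P[m&(P[...,2]>.073)];print(len(q),q.mean(0) if len(q) else "")
t=viewer.capture("top");print("keeper",circ(t,.583,.366,.039),circ(t,.583,.366,.007,.045,.003))
E
```

```text
[ 0.61737607 -0.03875247  0.24675048] [ 0.07  0.58 -0.15  1.67  0.1   0.91 -1.69]
roll (array([ 0.6153, -0.0439,  0.0334,  0.6167, -0.0424,  0.0694]), 4026) tip (array([ 0.6163, -0.0422,  0.0051,  0.6166, -0.0423,  0.0772]), 129)
[  0   0  97  28  53  61 145 292]
2740 [ 0.62771707 -0.04314455  0.240863  ]
keeper (array([0.5813, 0.3638, 0.0206, 0.5812, 0.3641, 0.0388]), 81) (array([0.5825, 0.3661, 0.0449, 0.5826, 0.3642, 0.006 ]), 399)
```

View pics/w2.png

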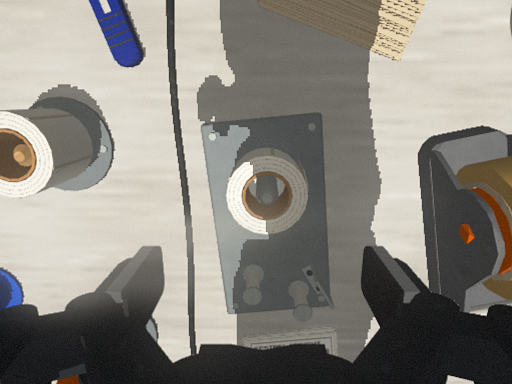

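The view shows the bare roll at (267,195) with the spindle tip inside it. Going down to grasp.

>>> {"op": "drive_tool", "data": {
  "rows": [
    {"tx": -0.08,"ty": 0.37,"tz": 3,"rx": 0,"ry": 0,"rz": 0,"claw": 1},
    {"tx": 0,"ty": 0,"tz": 3,"rx": 0,"ry": 0,"rz": 0,"claw": 1},
    {"tx": 0,"ty": 0,"tz": 2,"rx": 0,"ry": 0,"rz": 0,"claw": 1},
    {"tx": 0,"ty": 0,"tz": 2,"rx": 0,"ry": 0,"rz": 0,"claw": 1},
    {"tx": 0,"ty": 0,"tz": 2,"rx": 0,"ry": 0,"rz": 0,"claw": 1},
    {"tx": 0,"ty": 0,"tz": 1.6,"rx": 0,"ry": 0,"rz": 0,"claw": 1},
    {"tx": 0,"ty": 0,"tz": 1,"rx": 0,"ry": 0,"rz": 0,"claw": 1},
    {"tx": 0,"ty": 0,"tz": 0,"rx": 0,"ry": 0,"rz": 0,"claw": 0.4},
    {"tx": 0,"ty": 0,"tz": 0,"rx": 0,"ry": 0,"rz": 0,"claw": 0.3},
    {"tx": 0,"ty": 0,"tz": 0,"rx": 0,"ry": 0,"rz": 0,"claw": 0.3}
  ]
}}

```text
t: 10.05
position: [0.617, -0.0433, 0.1016]
orientation: [-3.142, 0.0, -0.002]
force: [0.1, -0.6, -0.9]
grip_width: 0.0624
grasp_force: 43.7
```

>>> {"op": "drive_tool", "data": {
  "rows": [
    {"tx": 0,"ty": 0,"tz": 0,"rx": 0,"ry": 0,"rz": 0,"claw": 0.2},
    {"tx": 0,"ty": 0,"tz": 0,"rx": 0,"ry": 0,"rz": 0,"claw": 0.2},
    {"tx": 0,"ty": 0,"tz": 0,"rx": 0,"ry": 0,"rz": 0,"claw": 0.2}
  ]
}}

```text
t: 10.35
position: [0.6168, -0.0434, 0.1012]
orientation: [-3.142, 0.0, -0.001]
force: [-1.7, -0.0, 5.0]
grip_width: 0.0619
grasp_force: 43.9
```

>>> {"op": "drive_tool", "data": {
  "rows": [
    {"tx": 0,"ty": 0,"tz": -1,"rx": 0,"ry": 0,"rz": 0,"claw": 0.2},
    {"tx": 0,"ty": 0,"tz": -2,"rx": 0,"ry": 0,"rz": 0,"claw": 0.2},
    {"tx": 0,"ty": 0,"tz": -2.5,"rx": 0,"ry": 0,"rz": 0,"claw": 0.2},
    {"tx": 0,"ty": 0,"tz": -2.5,"rx": 0,"ry": 0,"rz": 0,"claw": 0.2},
    {"tx": 0,"ty": 0,"tz": -3,"rx": 0,"ry": 0,"rz": 0,"claw": 0.2},
    {"tx": 0,"ty": 0,"tz": -2,"rx": 0,"ry": 0,"rz": 0,"claw": 0.2},
    {"tx": 0,"ty": 0,"tz": 0,"rx": 0,"ry": 0,"rz": 0,"claw": 0.2},
    {"tx": -0.3,"ty": -1,"tz": 0,"rx": 0,"ry": 0,"rz": 0,"claw": 0.2},
    {"tx": -0.6,"ty": -2,"tz": 0,"rx": 0,"ry": 0,"rz": 0,"claw": 0.2},
    {"tx": -1.1,"ty": -3.5,"tz": 0,"rx": 0,"ry": 0,"rz": 0,"claw": 0.2}
  ]
}}

```text
t: 11.35
position: [0.5959, 0.021, 0.2295]
orientation: [3.141, -0.004, -0.002]
force: [1.2, -0.0, -1.1]
grip_width: 0.062
grasp_force: 43.9
```

>>> {"op": "drive_tool", "data": {
  "rows": [
    {"tx": -1.2,"ty": -3.6,"tz": 0,"rx": 0,"ry": 0,"rz": 0,"claw": 0.2},
    {"tx": -1.2,"ty": -3.6,"tz": 0,"rx": 0,"ry": 0,"rz": 0,"claw": 0.2},
    {"tx": -1.2,"ty": -3.6,"tz": 0,"rx": 0,"ry": 0,"rz": 0,"claw": 0.2},
    {"tx": -1.2,"ty": -3.6,"tz": 0,"rx": 0,"ry": 0,"rz": 0,"claw": 0.2},
    {"tx": -1.2,"ty": -3.6,"tz": 0,"rx": 0,"ry": 0,"rz": 0,"claw": 0.2},
    {"tx": -1.2,"ty": -3.6,"tz": 0,"rx": 0,"ry": 0,"rz": 0,"claw": 0.2},
    {"tx": -1.2,"ty": -3.6,"tz": 0,"rx": 0,"ry": 0,"rz": 0,"claw": 0.2},
    {"tx": -1.2,"ty": -3.6,"tz": 0,"rx": 0,"ry": 0,"rz": 0,"claw": 0.2},
    {"tx": -1.2,"ty": -3.6,"tz": 0,"rx": 0,"ry": 0,"rz": 0,"claw": 0.2},
    {"tx": -0.4,"ty": -2,"tz": 0,"rx": 0,"ry": 0,"rz": 0,"claw": 0.2}
  ]
}}

```text
t: 12.35
position: [0.4815, 0.3691, 0.2296]
orientation: [-3.141, -0.006, 0.004]
force: [-0.5, -0.5, -1.2]
grip_width: 0.062
grasp_force: 43.9
```

```bash
python3 - <<'E'
from bench import bot
s=bot.read_state();print(s["position"],s["qpos"].round(3),s["force"],s["grip_width"],s["grasp_force"])
E
```

```text
[0.48152709 0.36913295 0.22957382] [-0.627  0.582 -0.179  1.711  0.127  0.862 -2.428] [-0.5137895  -0.52984402 -1.19778031] 0.062030849303613494 43.92990867141634
```

>>> {"op": "drive_tool", "data": {
  "rows": [
    {"tx": 0.3,"ty": 0.2,"tz": 2,"rx": 0,"ry": 0,"rz": 0,"claw": 0.2},
    {"tx": 0,"ty": 0,"tz": 4,"rx": 0,"ry": 0,"rz": 0,"claw": 0.2},
    {"tx": 0,"ty": 0,"tz": 4,"rx": 0,"ry": 0,"rz": 0,"claw": 0.2},
    {"tx": 0,"ty": 0,"tz": 3,"rx": 0,"ry": 0,"rz": 0,"claw": 0.2},
    {"tx": 0,"ty": 0,"tz": 1,"rx": 0,"ry": 0,"rz": 0,"claw": 0.2},
    {"tx": 0,"ty": 0,"tz": 0.5,"rx": 0,"ry": 0,"rz": 0,"claw": 0.2},
    {"tx": 0,"ty": 0,"tz": 0.3,"rx": 0,"ry": 0,"rz": 0,"claw": 0.2},
    {"tx": 0,"ty": 0,"tz": 0.2,"rx": 0,"ry": 0,"rz": 0,"claw": 0.2},
    {"tx": 0,"ty": 0,"tz": 0.1,"rx": 0,"ry": 0,"rz": 0,"claw": 0.2},
    {"tx": 0,"ty": 0,"tz": 0,"rx": 0,"ry": 0,"rz": 0,"claw": 0.2}
  ]
}}

```text
t: 13.35
position: [0.4878, 0.3638, 0.0804]
orientation: [-3.141, 0.0, -0.001]
force: [0.1, -0.3, -0.8]
grip_width: 0.062
grasp_force: 44.1
```

>>> {"op": "drive_tool", "data": {
  "rows": [
    {"tx": 0,"ty": 0,"tz": 0.2,"rx": 0,"ry": 0,"rz": 0,"claw": 0.2},
    {"tx": 0,"ty": 0,"tz": 0,"rx": 0,"ry": 0,"rz": 0,"claw": 0.4},
    {"tx": 0,"ty": 0,"tz": 0,"rx": 0,"ry": 0,"rz": 0,"claw": 0.6},
    {"tx": 0,"ty": 0,"tz": 0,"rx": 0,"ry": 0,"rz": 0,"claw": 0.8},
    {"tx": 0,"ty": 0,"tz": 0,"rx": 0,"ry": 0,"rz": 0,"claw": 1},
    {"tx": 0,"ty": 0,"tz": 0,"rx": 0,"ry": 0,"rz": 0,"claw": 1},
    {"tx": 0,"ty": 0,"tz": -2,"rx": 0,"ry": 0,"rz": 0,"claw": 1},
    {"tx": 0,"ty": 0,"tz": -4,"rx": 0,"ry": 0,"rz": 0,"claw": 1},
    {"tx": 0,"ty": 0,"tz": -4,"rx": 0,"ry": 0,"rz": 0,"claw": 1},
    {"tx": 0,"ty": 0,"tz": -4,"rx": 0,"ry": 0,"rz": 0,"claw": 1}
  ]
}}

```text
t: 14.35
position: [0.4874, 0.3634, 0.2192]
orientation: [3.141, 0.0, -0.0]
force: [0.5, 1.3, 0.6]
grip_width: 0.0852
grasp_force: 0.0
```

>>> {"op": "drive_tool", "data": {
  "rows": [
    {"tx": -0.5,"ty": 2,"tz": -1,"rx": 0,"ry": 0,"rz": 0,"claw": 1},
    {"tx": -0.6,"ty": 3.5,"tz": 0,"rx": 0,"ry": 0,"rz": 0,"claw": 1},
    {"tx": -0.7,"ty": 3.5,"tz": 0,"rx": 0,"ry": 0,"rz": 0,"claw": 1},
    {"tx": -0.7,"ty": 3.5,"tz": 0,"rx": 0,"ry": 0,"rz": 0,"claw": 1},
    {"tx": -0.7,"ty": 3.5,"tz": 0,"rx": 0,"ry": 0,"rz": 0,"claw": 1},
    {"tx": -0.7,"ty": 3.5,"tz": 0,"rx": 0,"ry": 0,"rz": 0,"claw": 1},
    {"tx": -0.7,"ty": 3,"tz": 0,"rx": 0,"ry": 0,"rz": 0,"claw": 1},
    {"tx": -0.3,"ty": 1.7,"tz": 0,"rx": 0,"ry": 0,"rz": 0,"claw": 1},
    {"tx": 0,"ty": 0,"tz": 0,"rx": 0,"ry": 0,"rz": 0,"claw": 1},
    {"tx": 0,"ty": 0,"tz": 0,"rx": 0,"ry": 0,"rz": 0,"claw": 1}
  ]
}}

```text
t: 15.35
position: [0.4388, 0.1218, 0.2279]
orientation: [-3.141, 0.001, -0.001]
force: [0.7, 0.2, -0.2]
grip_width: 0.0856
grasp_force: 0.0
```

```bash
python3 - <<'E'
from h import *
from bench import viewer
s,c=wrist("w3");print(s["position"],s["qpos"].round(2))
print("narrow",circ(c,.4388,.121,.042),"tip",circ(c,.4388,.121,.066,.015,.003))
t=viewer.capture("top");print("keeper",circ(t,.583,.366,.039),"wide on mat",circ(t,.488,.364,.047))
print("turntable",circ(t,.617,-.042,.026,.045,.004))
E
```

```text
[0.43878061 0.12184409 0.22789377] [-0.27  0.37 -0.16  2.1   0.09  0.68 -2.07]
narrow (array([0.4388, 0.1234, 0.0332, 0.4396, 0.1222, 0.0413]), 3588) tip (array([0.4379, 0.1216, 0.0061, 0.4377, 0.1216, 0.0649]), 176)
keeper (array([0.5804, 0.3637, 0.0209, 0.5809, 0.364 , 0.0391]), 85) wide on mat (array([0.488 , 0.3616, 0.0326, 0.4874, 0.3621, 0.0472]), 325)
turntable (array([ 0.6168, -0.0424,  0.0291,  0.6165, -0.0423,  0.027 ]), 253)
```

View pics/w3.png

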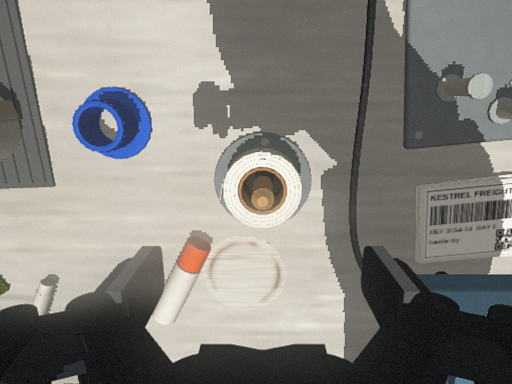

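The view shows the narrow roll at (262,190) on its post, with the fingers' path clear: the pen and clear ring lie behind, and the cable is about 80 mm to the right.

>>> {"op": "drive_tool", "data": {
  "rows": [
    {"tx": 0.02,"ty": 0,"tz": 3,"rx": 0,"ry": 0,"rz": 0,"claw": 1},
    {"tx": 0,"ty": 0,"tz": 3,"rx": 0,"ry": 0,"rz": 0,"claw": 1},
    {"tx": 0,"ty": 0,"tz": 3,"rx": 0,"ry": 0,"rz": 0,"claw": 1},
    {"tx": 0,"ty": 0,"tz": 3,"rx": 0,"ry": 0,"rz": 0,"claw": 1},
    {"tx": 0,"ty": 0,"tz": 1.5,"rx": 0,"ry": 0,"rz": 0,"claw": 1},
    {"tx": 0,"ty": 0,"tz": 0.8,"rx": 0,"ry": 0,"rz": 0,"claw": 1},
    {"tx": 0,"ty": 0,"tz": 0,"rx": 0,"ry": 0,"rz": 0,"claw": 0.5},
    {"tx": 0,"ty": 0,"tz": 0,"rx": 0,"ry": 0,"rz": 0,"claw": 0.3},
    {"tx": 0,"ty": 0,"tz": 0,"rx": 0,"ry": 0,"rz": 0,"claw": 0.2},
    {"tx": 0,"ty": 0,"tz": 0,"rx": 0,"ry": 0,"rz": 0,"claw": 0.2}
  ]
}}

```text
t: 16.45
position: [0.4392, 0.1218, 0.0855]
orientation: [-3.141, 0.0, -0.002]
force: [-0.6, -0.5, -1.2]
grip_width: 0.0624
grasp_force: 43.9
```

>>> {"op": "drive_tool", "data": {
  "rows": [
    {"tx": 0,"ty": 0,"tz": 0,"rx": 0,"ry": 0,"rz": 0,"claw": 0.2},
    {"tx": 0,"ty": 0,"tz": 0,"rx": 0,"ry": 0,"rz": 0,"claw": 0.2}
  ]
}}

```text
t: 16.65
position: [0.4392, 0.1218, 0.0854]
orientation: [-3.141, 0.0, -0.002]
force: [0.2, 0.5, 10.2]
grip_width: 0.0632
grasp_force: 44.7
```

>>> {"op": "drive_tool", "data": {
  "rows": [
    {"tx": 0,"ty": 0,"tz": -1,"rx": 0,"ry": 0,"rz": 0,"claw": 0.2},
    {"tx": 0,"ty": 0,"tz": -2,"rx": 0,"ry": 0,"rz": 0,"claw": 0.2},
    {"tx": 0,"ty": 0,"tz": -3,"rx": 0,"ry": 0,"rz": 0,"claw": 0.2},
    {"tx": 0,"ty": 0,"tz": -3,"rx": 0,"ry": 0,"rz": 0,"claw": 0.2},
    {"tx": 0,"ty": 0,"tz": -3,"rx": 0,"ry": 0,"rz": 0,"claw": 0.2},
    {"tx": 1.2,"ty": 1.2,"tz": 0,"rx": 0,"ry": 0,"rz": 0,"claw": 0.2},
    {"tx": 2.2,"ty": 2,"tz": 0,"rx": 0,"ry": 0,"rz": 0,"claw": 0.2},
    {"tx": 2.5,"ty": 2.3,"tz": 0,"rx": 0,"ry": 0,"rz": 0,"claw": 0.2},
    {"tx": 2.5,"ty": 2.3,"tz": 0,"rx": 0,"ry": 0,"rz": 0,"claw": 0.2},
    {"tx": 2.5,"ty": 2.3,"tz": 0,"rx": 0,"ry": 0,"rz": 0,"claw": 0.2}
  ]
}}

```text
t: 17.65
position: [0.5485, 0.0195, 0.2056]
orientation: [-3.141, 0.0, -0.001]
force: [0.7, 0.7, -0.5]
grip_width: 0.0627
grasp_force: 44.3
```

>>> {"op": "drive_tool", "data": {
  "rows": [
    {"tx": 2.5,"ty": 2.3,"tz": 0,"rx": 0,"ry": 0,"rz": 0,"claw": 0.2},
    {"tx": 2.5,"ty": 2.3,"tz": 0,"rx": 0,"ry": 0,"rz": 0,"claw": 0.2},
    {"tx": 1.8,"ty": 1.7,"tz": 0,"rx": 0,"ry": 0,"rz": 0,"claw": 0.2},
    {"tx": 0,"ty": 0,"tz": 0,"rx": 0,"ry": 0,"rz": 0,"claw": 0.2},
    {"tx": 0,"ty": 0,"tz": 0,"rx": 0,"ry": 0,"rz": 0,"claw": 0.2}
  ]
}}

```text
t: 18.15
position: [0.6155, -0.0426, 0.205]
orientation: [-3.141, 0.001, 0.001]
force: [-1.1, 0.3, -1.7]
grip_width: 0.063
grasp_force: 44.3
```

```bash
python3 - <<'E'
from h import *
s,c=wrist("w4");p=s["position"];print(p,s["force"],s["grip_width"])
print(circ(c,p[0],p[1],p[2]-.0674+.024,.04,.005))
E
```

```text
[ 0.61548347 -0.04264061  0.20504239] [-1.10477277  0.32371775 -1.65532795] 0.06296265337431445
(array([ 0.6231, -0.0429,  0.0395,  0.6188, -0.0427,  0.1609]), 14786)
```

View pics/w4.png

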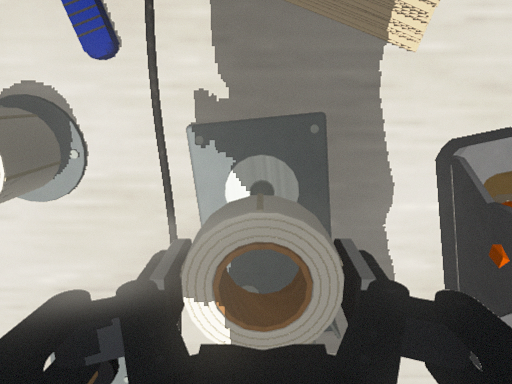

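The roll is held level, with its bore at (265,288). The turntable is ahead at (262,188). Lowering.

>>> {"op": "drive_tool", "data": {
  "rows": [
    {"tx": 0.1,"ty": 0,"tz": 2,"rx": 0,"ry": 0,"rz": 0,"claw": 0.2},
    {"tx": 0,"ty": 0,"tz": 2,"rx": 0,"ry": 0,"rz": 0,"claw": 0.2},
    {"tx": 0,"ty": 0,"tz": 1.5,"rx": 0,"ry": 0,"rz": 0,"claw": 0.2},
    {"tx": 0,"ty": 0,"tz": 1.5,"rx": 0,"ry": 0,"rz": 0,"claw": 0.2},
    {"tx": 0,"ty": 0,"tz": 1.5,"rx": 0,"ry": 0,"rz": 0,"claw": 0.2},
    {"tx": 0,"ty": 0,"tz": 1.2,"rx": 0,"ry": 0,"rz": 0,"claw": 0.2},
    {"tx": 0,"ty": 0,"tz": 0.8,"rx": 0,"ry": 0,"rz": 0,"claw": 0.2},
    {"tx": 0,"ty": 0,"tz": 0.4,"rx": 0,"ry": 0,"rz": 0,"claw": 0.2},
    {"tx": 0,"ty": 0,"tz": 0,"rx": 0,"ry": 0,"rz": 0,"claw": 0.2},
    {"tx": 0,"ty": 0,"tz": 0,"rx": 0,"ry": 0,"rz": 0,"claw": 0.2}
  ]
}}

```text
t: 19.2
position: [0.617, -0.0424, 0.0961]
orientation: [-3.142, -0.0, -0.001]
force: [1.0, -0.2, -0.5]
grip_width: 0.0631
grasp_force: 44.3
```

>>> {"op": "drive_tool", "data": {
  "rows": [
    {"tx": 0,"ty": 0,"tz": 0.23,"rx": 0,"ry": 0,"rz": 0,"claw": 0.2},
    {"tx": 0,"ty": 0,"tz": 0,"rx": 0,"ry": 0,"rz": 0,"claw": 0.2},
    {"tx": 0,"ty": 0,"tz": 0,"rx": 0,"ry": 0,"rz": 0,"claw": 0.4},
    {"tx": 0,"ty": 0,"tz": 0,"rx": 0,"ry": 0,"rz": 0,"claw": 0.6},
    {"tx": 0,"ty": 0,"tz": 0,"rx": 0,"ry": 0,"rz": 0,"claw": 0.8},
    {"tx": 0,"ty": 0,"tz": 0,"rx": 0,"ry": 0,"rz": 0,"claw": 1},
    {"tx": 0,"ty": 0,"tz": -1,"rx": 0,"ry": 0,"rz": 0,"claw": 1},
    {"tx": 0,"ty": 0,"tz": -3,"rx": 0,"ry": 0,"rz": 0,"claw": 1},
    {"tx": 0,"ty": 0,"tz": -4,"rx": 0,"ry": 0,"rz": 0,"claw": 1},
    {"tx": 0,"ty": 0,"tz": -4,"rx": 0,"ry": 0,"rz": 0,"claw": 1}
  ]
}}

```text
t: 20.2
position: [0.6165, -0.0423, 0.2154]
orientation: [-3.141, -0.0, 0.0]
force: [0.4, -0.2, -0.1]
grip_width: 0.0856
grasp_force: 0.0
```

>>> {"op": "drive_tool", "data": {
  "rows": [
    {"tx": -0.3,"ty": -3,"tz": -1,"rx": 0,"ry": 0,"rz": 0,"claw": 1},
    {"tx": -0.3,"ty": -4,"tz": 0,"rx": 0,"ry": 0,"rz": 0,"claw": 1},
    {"tx": -0.4,"ty": -4,"tz": 0,"rx": 0,"ry": 0,"rz": 0,"claw": 1},
    {"tx": -0.4,"ty": -4,"tz": 0,"rx": 0,"ry": 0,"rz": 0,"claw": 1},
    {"tx": -0.4,"ty": -4,"tz": 0,"rx": 0,"ry": 0,"rz": 0,"claw": 1},
    {"tx": -0.4,"ty": -4,"tz": 0,"rx": 0,"ry": 0,"rz": 0,"claw": 1},
    {"tx": -0.4,"ty": -4,"tz": 0,"rx": 0,"ry": 0,"rz": 0,"claw": 1},
    {"tx": -0.4,"ty": -4,"tz": 0,"rx": 0,"ry": 0,"rz": 0,"claw": 1},
    {"tx": -0.4,"ty": -4,"tz": 0,"rx": 0,"ry": 0,"rz": 0,"claw": 1},
    {"tx": -0.2,"ty": -4,"tz": 0,"rx": 0,"ry": 0,"rz": 0,"claw": 1}
  ]
}}

```text
t: 21.2
position: [0.5803, 0.3493, 0.2244]
orientation: [-3.141, -0.0, -0.001]
force: [1.1, -1.2, -0.4]
grip_width: 0.0856
grasp_force: 0.0
```

>>> {"op": "drive_tool", "data": {
  "rows": [
    {"tx": 0,"ty": -1.6,"tz": 0,"rx": 0,"ry": 0,"rz": 0,"claw": 1},
    {"tx": 0,"ty": 0,"tz": 0,"rx": 0,"ry": 0,"rz": 0,"claw": 1},
    {"tx": 0,"ty": 0,"tz": 0,"rx": 0,"ry": 0,"rz": 0,"claw": 1}
  ]
}}

```text
t: 21.5
position: [0.5809, 0.3628, 0.2237]
orientation: [3.141, -0.0, 0.0]
force: [0.6, -0.4, -0.2]
grip_width: 0.0856
grasp_force: 0.0
```

```bash
python3 - <<'E'
from h import *
from bench import viewer
s,c=wrist("w5");print(s["position"],s["qpos"].round(2))
print("keeper",circ(c,.582,.365,.039),"wide",circ(c,.488,.363,.047))
t=viewer.capture("top");print("narrow",circ(t,.617,-.042,.050));cv2.imwrite("pics/t5.png",t["image"][:,:,::-1])
E
```

```text
[0.58094517 0.3628059  0.22366155] [-0.56  0.7  -0.14  1.49  0.11  0.96 -2.3 ]
keeper (array([0.5811, 0.3652, 0.0207, 0.5812, 0.3652, 0.0381]), 935) wide (array([0.4878, 0.3616, 0.0335, 0.489 , 0.3632, 0.0462]), 3013)
narrow (array([ 0.6175, -0.0419,  0.0332,  0.6161, -0.0424,  0.0509]), 322)
```

View pics/w5.png

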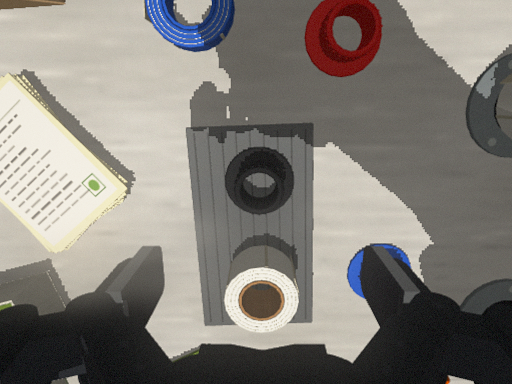

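The view shows the keeper standing on the mat at (260,180), clear of the wide roll at (262,300). Regrasping it.

>>> {"op": "drive_tool", "data": {
  "rows": [
    {"tx": 0.02,"ty": -0.2,"tz": 3,"rx": 0,"ry": 0,"rz": 0,"claw": 1},
    {"tx": 0,"ty": 0,"tz": 3,"rx": 0,"ry": 0,"rz": 0,"claw": 1},
    {"tx": 0,"ty": 0,"tz": 3,"rx": 0,"ry": 0,"rz": 0,"claw": 1},
    {"tx": 0,"ty": 0,"tz": 2.5,"rx": 0,"ry": 0,"rz": 0,"claw": 1},
    {"tx": 0,"ty": 0,"tz": 1.4,"rx": 0,"ry": 0,"rz": 0,"claw": 1},
    {"tx": 0,"ty": 0,"tz": 0.75,"rx": 0,"ry": 0,"rz": 0,"claw": 0.6},
    {"tx": 0,"ty": 0,"tz": 0,"rx": 0,"ry": 0,"rz": 0,"claw": 0.2},
    {"tx": 0,"ty": 0,"tz": 0,"rx": 0,"ry": 0,"rz": 0,"claw": -0.2},
    {"tx": 0,"ty": 0,"tz": 0,"rx": 0,"ry": 0,"rz": 0,"claw": -0.2},
    {"tx": 0,"ty": 0,"tz": 0,"rx": 0,"ry": 0,"rz": 0,"claw": -0.2}
  ]
}}

```text
t: 22.6
position: [0.5816, 0.3658, 0.0884]
orientation: [-3.141, 0.0, -0.002]
force: [-1.0, -1.1, 7.8]
grip_width: 0.0393
grasp_force: 40.6
```

>>> {"op": "drive_tool", "data": {
  "rows": [
    {"tx": 0,"ty": 0,"tz": 0,"rx": 0,"ry": 0,"rz": 0,"claw": -0.2},
    {"tx": 0,"ty": 0,"tz": 0,"rx": 0,"ry": 0,"rz": 0,"claw": -0.2},
    {"tx": 0,"ty": 0,"tz": 0,"rx": 0,"ry": 0,"rz": 0,"claw": -0.2}
  ]
}}

```text
t: 22.9
position: [0.5815, 0.3659, 0.0884]
orientation: [-3.141, 0.0, -0.002]
force: [-1.6, -3.3, 8.0]
grip_width: 0.0389
grasp_force: 40.7
```

>>> {"op": "drive_tool", "data": {
  "rows": [
    {"tx": 0,"ty": 0,"tz": -1,"rx": 0,"ry": 0,"rz": 0,"claw": -0.2},
    {"tx": 0,"ty": 0,"tz": -2.5,"rx": 0,"ry": 0,"rz": 0,"claw": -0.2},
    {"tx": 0,"ty": 0,"tz": -4,"rx": 0,"ry": 0,"rz": 0,"claw": -0.2},
    {"tx": 0,"ty": 0,"tz": -4,"rx": 0,"ry": 0,"rz": 0,"claw": -0.2},
    {"tx": 0,"ty": 0,"tz": -4,"rx": 0,"ry": 0,"rz": 0,"claw": -0.2},
    {"tx": 0,"ty": 1.5,"tz": -0.5,"rx": 0,"ry": 0,"rz": 0,"claw": -0.2},
    {"tx": 0.3,"ty": 3,"tz": 0,"rx": 0,"ry": 0,"rz": 0,"claw": -0.2},
    {"tx": 0.3,"ty": 3.5,"tz": 0,"rx": 0,"ry": 0,"rz": 0,"claw": -0.2},
    {"tx": 0.3,"ty": 3.5,"tz": 0,"rx": 0,"ry": 0,"rz": 0,"claw": -0.2},
    {"tx": 0.3,"ty": 3.5,"tz": 0,"rx": 0,"ry": 0,"rz": 0,"claw": -0.2}
  ]
}}

```text
t: 23.9
position: [0.5928, 0.214, 0.2475]
orientation: [-3.141, -0.0, -0.001]
force: [1.0, 0.2, -1.7]
grip_width: 0.0388
grasp_force: 40.6
```

>>> {"op": "drive_tool", "data": {
  "rows": [
    {"tx": 0.4,"ty": 3.5,"tz": 0,"rx": 0,"ry": 0,"rz": 0,"claw": -0.2},
    {"tx": 0.4,"ty": 3.5,"tz": 0,"rx": 0,"ry": 0,"rz": 0,"claw": -0.2},
    {"tx": 0.4,"ty": 3.5,"tz": 0,"rx": 0,"ry": 0,"rz": 0,"claw": -0.2},
    {"tx": 0.4,"ty": 3.5,"tz": 0,"rx": 0,"ry": 0,"rz": 0,"claw": -0.2},
    {"tx": 0.4,"ty": 3.5,"tz": 0,"rx": 0,"ry": 0,"rz": 0,"claw": -0.2},
    {"tx": 0.3,"ty": 3.5,"tz": 0,"rx": 0,"ry": 0,"rz": 0,"claw": -0.2},
    {"tx": 0,"ty": 3,"tz": 0,"rx": 0,"ry": 0,"rz": 0,"claw": -0.2},
    {"tx": 0,"ty": 1.8,"tz": 0,"rx": 0,"ry": 0,"rz": 0,"claw": -0.2},
    {"tx": 0,"ty": 0,"tz": 0,"rx": 0,"ry": 0,"rz": 0,"claw": -0.2},
    {"tx": 0,"ty": 0,"tz": 0,"rx": 0,"ry": 0,"rz": 0,"claw": -0.2}
  ]
}}

```text
t: 24.9
position: [0.6158, -0.0424, 0.2473]
orientation: [-3.141, 0.001, -0.001]
force: [0.1, 0.6, -2.0]
grip_width: 0.0389
grasp_force: 40.6
```

>>> {"op": "drive_tool", "data": {
  "rows": [
    {"tx": 0.08,"ty": 0,"tz": 2,"rx": 0,"ry": 0,"rz": 0,"claw": -0.2},
    {"tx": 0,"ty": 0,"tz": 3,"rx": 0,"ry": 0,"rz": 0,"claw": -0.2},
    {"tx": 0,"ty": 0,"tz": 2,"rx": 0,"ry": 0,"rz": 0,"claw": -0.2},
    {"tx": 0,"ty": 0,"tz": 1,"rx": 0,"ry": 0,"rz": 0,"claw": -0.2},
    {"tx": 0,"ty": 0,"tz": 1,"rx": 0,"ry": 0,"rz": 0,"claw": -0.2},
    {"tx": 0,"ty": 0,"tz": 0.8,"rx": 0,"ry": 0,"rz": 0,"claw": -0.2},
    {"tx": 0,"ty": 0,"tz": 0.6,"rx": 0,"ry": 0,"rz": 0,"claw": -0.2},
    {"tx": 0,"ty": 0,"tz": 0.5,"rx": 0,"ry": 0,"rz": 0,"claw": -0.2},
    {"tx": 0,"ty": 0,"tz": 0,"rx": 0,"ry": 0,"rz": 0,"claw": -0.2},
    {"tx": 0,"ty": 0,"tz": 0,"rx": 0,"ry": 0,"rz": 0,"claw": -0.2}
  ]
}}

```text
t: 25.9
position: [0.6169, -0.0424, 0.1382]
orientation: [-3.142, 0.0, -0.0]
force: [-0.6, -1.2, -1.0]
grip_width: 0.0384
grasp_force: 40.6
```

>>> {"op": "drive_tool", "data": {
  "rows": [
    {"tx": 0,"ty": 0,"tz": 0.22,"rx": 0,"ry": 0,"rz": 0,"claw": -0.2},
    {"tx": 0,"ty": 0,"tz": 0,"rx": 0,"ry": 0,"rz": 0,"claw": -0.2},
    {"tx": 0,"ty": 0,"tz": 0,"rx": 0,"ry": 0,"rz": 0,"claw": 0.1},
    {"tx": 0,"ty": 0,"tz": 0,"rx": 0,"ry": 0,"rz": 0,"claw": 0.4},
    {"tx": 0,"ty": 0,"tz": 0,"rx": 0,"ry": 0,"rz": 0,"claw": 0.7},
    {"tx": 0,"ty": 0,"tz": 0,"rx": 0,"ry": 0,"rz": 0,"claw": 1},
    {"tx": 0,"ty": 0,"tz": 0,"rx": 0,"ry": 0,"rz": 0,"claw": 1},
    {"tx": 0,"ty": 0,"tz": -2,"rx": 0,"ry": 0,"rz": 0,"claw": 1},
    {"tx": 0,"ty": 0,"tz": -3.5,"rx": 0,"ry": 0,"rz": 0,"claw": 1},
    {"tx": 0,"ty": 0,"tz": -3.5,"rx": 0,"ry": 0,"rz": 0,"claw": 1}
  ]
}}

```text
t: 26.9
position: [0.6165, -0.0423, 0.2265]
orientation: [-3.142, -0.0, 0.002]
force: [0.2, -0.0, -0.3]
grip_width: 0.0851
grasp_force: 0.0
```

>>> {"op": "drive_tool", "data": {
  "rows": [
    {"tx": -1,"ty": -3,"tz": 0,"rx": 0,"ry": 0,"rz": 0,"claw": 1},
    {"tx": -1.3,"ty": -4,"tz": 0,"rx": 0,"ry": 0,"rz": 0,"claw": 1},
    {"tx": -1.3,"ty": -4,"tz": 0,"rx": 0,"ry": 0,"rz": 0,"claw": 1},
    {"tx": -1.3,"ty": -4,"tz": 0,"rx": 0,"ry": 0,"rz": 0,"claw": 1},
    {"tx": -1.3,"ty": -4,"tz": 0,"rx": 0,"ry": 0,"rz": 0,"claw": 1},
    {"tx": -1.3,"ty": -4,"tz": 0,"rx": 0,"ry": 0,"rz": 0,"claw": 1},
    {"tx": -1.3,"ty": -4,"tz": 0,"rx": 0,"ry": 0,"rz": 0,"claw": 1},
    {"tx": -1.3,"ty": -4,"tz": 0,"rx": 0,"ry": 0,"rz": 0,"claw": 1},
    {"tx": -1.3,"ty": -4,"tz": 0,"rx": 0,"ry": 0,"rz": 0,"claw": 1},
    {"tx": -1.4,"ty": -4,"tz": 0,"rx": 0,"ry": 0,"rz": 0,"claw": 1}
  ]
}}

```text
t: 27.9
position: [0.4881, 0.3492, 0.2258]
orientation: [-3.142, 0.0, -0.0]
force: [0.3, -0.2, 0.3]
grip_width: 0.0856
grasp_force: 0.0
```

>>> {"op": "drive_tool", "data": {
  "rows": [
    {"tx": 0,"ty": -1.5,"tz": 0,"rx": 0,"ry": 0,"rz": 0,"claw": 1},
    {"tx": 0,"ty": 0,"tz": 0,"rx": 0,"ry": 0,"rz": 0,"claw": 1},
    {"tx": 0,"ty": 0,"tz": 0,"rx": 0,"ry": 0,"rz": 0,"claw": 1}
  ]
}}

```text
t: 28.2
position: [0.489, 0.362, 0.2255]
orientation: [3.141, -0.0, -0.0]
force: [0.6, -0.8, -0.6]
grip_width: 0.085
grasp_force: 0.0
```

```bash
python3 - <<'E'
from h import *
from bench import viewer
s,c=wrist("w6");print(s["position"],s["qpos"].round(2))
print("wide",circ(c,.488,.363,.047))
t=viewer.capture("top");print("keeper hub",circ(t,.617,-.042,.086),"disc",circ(t,.617,-.042,.054,.045,.003));print("post tip",circ(t,.438,.1216,.066,.02,.004),"collar",circ(t,.438,.1216,.018,.035,.004))
c=viewer.capture("scene");cv2.imwrite("pics/s6.png",cv2.resize(c["image"][220:340,230:390],None,fx=4,fy=4)[:,:,::-1])
E
```

```text
[0.48903583 0.36195168 0.22552008] [-0.63  0.59 -0.15  1.71  0.11  0.85 -2.4 ]
wide (array([0.4868, 0.3619, 0.0334, 0.4878, 0.3634, 0.0463]), 3709)
keeper hub (array([ 0.6153, -0.0431,  0.0209,  0.6155, -0.0432,  0.0867]), 100) disc (array([ 0.6155, -0.0408,  0.0326,  0.613 , -0.0382,  0.0548]), 162)
post tip (array([0.4384, 0.12  , 0.0074, 0.438 , 0.1201, 0.0655]), 22) collar (array([0.438 , 0.1208, 0.0239, 0.4381, 0.1215, 0.0184]), 186)
```

View pics/s6.png

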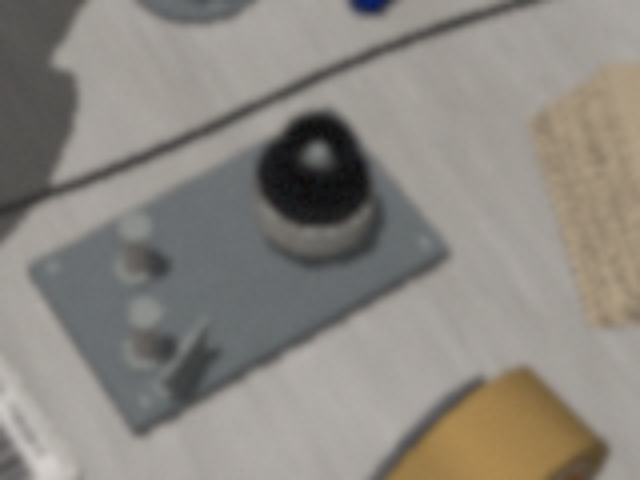

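The crop shows the keeper seated flat on the narrow roll at (315,185), with the spindle tip in its bore. Next is the wide roll from the mat to the post.

>>> {"op": "drive_tool", "data": {
  "rows": [
    {"tx": -0.1,"ty": -0.1,"tz": 3,"rx": 0,"ry": 0,"rz": 0,"claw": 1},
    {"tx": 0,"ty": 0,"tz": 3,"rx": 0,"ry": 0,"rz": 0,"claw": 1},
    {"tx": 0,"ty": 0,"tz": 3,"rx": 0,"ry": 0,"rz": 0,"claw": 1},
    {"tx": 0,"ty": 0,"tz": 3,"rx": 0,"ry": 0,"rz": 0,"claw": 1},
    {"tx": 0,"ty": 0,"tz": 1.6,"rx": 0,"ry": 0,"rz": 0,"claw": 1},
    {"tx": 0,"ty": 0,"tz": 0.9,"rx": 0,"ry": 0,"rz": 0,"claw": 0.9},
    {"tx": 0,"ty": 0,"tz": 0,"rx": 0,"ry": 0,"rz": 0,"claw": 0.5},
    {"tx": 0,"ty": 0,"tz": 0,"rx": 0,"ry": 0,"rz": 0,"claw": 0.3},
    {"tx": 0,"ty": 0,"tz": 0,"rx": 0,"ry": 0,"rz": 0,"claw": 0.2},
    {"tx": 0,"ty": 0,"tz": 0,"rx": 0,"ry": 0,"rz": 0,"claw": 0.2}
  ]
}}

```text
t: 29.35
position: [0.4881, 0.3639, 0.0817]
orientation: [-3.141, 0.0, -0.002]
force: [0.3, -0.4, -1.3]
grip_width: 0.0619
grasp_force: 44.1
```

>>> {"op": "drive_tool", "data": {
  "rows": [
    {"tx": 0,"ty": 0,"tz": 0,"rx": 0,"ry": 0,"rz": 0,"claw": 0.2},
    {"tx": 0,"ty": 0,"tz": 0,"rx": 0,"ry": 0,"rz": 0,"claw": 0.2},
    {"tx": 0,"ty": 0,"tz": 0,"rx": 0,"ry": 0,"rz": 0,"claw": 0.2}
  ]
}}

```text
t: 29.65
position: [0.488, 0.3638, 0.0814]
orientation: [-3.141, 0.0, -0.001]
force: [-1.3, -0.4, 6.8]
grip_width: 0.062
grasp_force: 45.0
```

>>> {"op": "drive_tool", "data": {
  "rows": [
    {"tx": 0,"ty": 0,"tz": -1,"rx": 0,"ry": 0,"rz": 0,"claw": 0.2},
    {"tx": 0,"ty": 0,"tz": -3,"rx": 0,"ry": 0,"rz": 0,"claw": 0.2},
    {"tx": 0,"ty": 0,"tz": -3,"rx": 0,"ry": 0,"rz": 0,"claw": 0.2},
    {"tx": 0,"ty": 0,"tz": -3,"rx": 0,"ry": 0,"rz": 0,"claw": 0.2},
    {"tx": 0,"ty": 0,"tz": -3,"rx": 0,"ry": 0,"rz": 0,"claw": 0.2},
    {"tx": -0.4,"ty": 1.5,"tz": 0,"rx": 0,"ry": 0,"rz": 0,"claw": 0.2},
    {"tx": -0.6,"ty": 3,"tz": 0,"rx": 0,"ry": 0,"rz": 0,"claw": 0.2},
    {"tx": -0.6,"ty": 3.3,"tz": 0,"rx": 0,"ry": 0,"rz": 0,"claw": 0.2},
    {"tx": -0.7,"ty": 3.3,"tz": 0,"rx": 0,"ry": 0,"rz": 0,"claw": 0.2},
    {"tx": -0.7,"ty": 3.3,"tz": 0,"rx": 0,"ry": 0,"rz": 0,"claw": 0.2}
  ]
}}

```text
t: 30.65
position: [0.4573, 0.2183, 0.2114]
orientation: [-3.141, -0.0, -0.001]
force: [0.4, -0.1, -1.5]
grip_width: 0.0619
grasp_force: 44.3
```

>>> {"op": "drive_tool", "data": {
  "rows": [
    {"tx": -0.7,"ty": 3.3,"tz": 0,"rx": 0,"ry": 0,"rz": 0,"claw": 0.2},
    {"tx": -0.7,"ty": 3.3,"tz": 0,"rx": 0,"ry": 0,"rz": 0,"claw": 0.2},
    {"tx": -0.6,"ty": 3.3,"tz": 0,"rx": 0,"ry": 0,"rz": 0,"claw": 0.2},
    {"tx": 0,"ty": 0,"tz": 0,"rx": 0,"ry": 0,"rz": 0,"claw": 0.2},
    {"tx": 0,"ty": 0,"tz": 0,"rx": 0,"ry": 0,"rz": 0,"claw": 0.2}
  ]
}}

```text
t: 31.15
position: [0.4379, 0.1202, 0.2114]
orientation: [-3.141, 0.002, -0.001]
force: [-0.4, 0.6, -0.7]
grip_width: 0.0617
grasp_force: 44.3
```

Down to about 0.098: 11.3 cm.

>>> {"op": "drive_tool", "data": {
  "rows": [
    {"tx": 0,"ty": -0.1,"tz": 2,"rx": 0,"ry": 0,"rz": 0,"claw": 0.2},
    {"tx": 0,"ty": 0,"tz": 2.5,"rx": 0,"ry": 0,"rz": 0,"claw": 0.2},
    {"tx": 0,"ty": 0,"tz": 2,"rx": 0,"ry": 0,"rz": 0,"claw": 0.2},
    {"tx": 0,"ty": 0,"tz": 1.5,"rx": 0,"ry": 0,"rz": 0,"claw": 0.2},
    {"tx": 0,"ty": 0,"tz": 1.5,"rx": 0,"ry": 0,"rz": 0,"claw": 0.2},
    {"tx": 0,"ty": 0,"tz": 1,"rx": 0,"ry": 0,"rz": 0,"claw": 0.2},
    {"tx": 0,"ty": 0,"tz": 0.5,"rx": 0,"ry": 0,"rz": 0,"claw": 0.2},
    {"tx": 0,"ty": 0,"tz": 0.3,"rx": 0,"ry": 0,"rz": 0,"claw": 0.2},
    {"tx": 0,"ty": 0,"tz": 0,"rx": 0,"ry": 0,"rz": 0,"claw": 0.2},
    {"tx": 0,"ty": 0,"tz": 0,"rx": 0,"ry": 0,"rz": 0,"claw": 0.2}
  ]
}}

```text
t: 32.15
position: [0.438, 0.1218, 0.0982]
orientation: [-3.141, 0.0, -0.001]
force: [-0.6, -0.1, -0.6]
grip_width: 0.0619
grasp_force: 44.3
```

>>> {"op": "drive_tool", "data": {
  "rows": [
    {"tx": 0,"ty": 0,"tz": 0.16,"rx": 0,"ry": 0,"rz": 0,"claw": 0.2},
    {"tx": 0,"ty": 0,"tz": 0,"rx": 0,"ry": 0,"rz": 0,"claw": 0.2},
    {"tx": 0,"ty": 0,"tz": 0,"rx": 0,"ry": 0,"rz": 0,"claw": 0.4},
    {"tx": 0,"ty": 0,"tz": 0,"rx": 0,"ry": 0,"rz": 0,"claw": 0.6},
    {"tx": 0,"ty": 0,"tz": 0,"rx": 0,"ry": 0,"rz": 0,"claw": 0.8},
    {"tx": 0,"ty": 0,"tz": 0,"rx": 0,"ry": 0,"rz": 0,"claw": 1},
    {"tx": 0,"ty": 0,"tz": -1,"rx": 0,"ry": 0,"rz": 0,"claw": 1},
    {"tx": 0,"ty": 0,"tz": -3,"rx": 0,"ry": 0,"rz": 0,"claw": 1},
    {"tx": 0,"ty": 0,"tz": -4,"rx": 0,"ry": 0,"rz": 0,"claw": 1},
    {"tx": 0,"ty": 0,"tz": -4,"rx": 0,"ry": 0,"rz": 0,"claw": 1}
  ]
}}

```text
t: 33.15
position: [0.4373, 0.1215, 0.218]
orientation: [3.141, 0.0, -0.001]
force: [-0.5, -0.3, 0.7]
grip_width: 0.0855
grasp_force: 0.0
```

>>> {"op": "drive_tool", "data": {
  "rows": [
    {"tx": 0,"ty": 0,"tz": -3,"rx": 0,"ry": 0,"rz": 0,"claw": 1},
    {"tx": 0,"ty": -3,"tz": -3,"rx": 0,"ry": 0,"rz": 0,"claw": 1},
    {"tx": 0,"ty": -3,"tz": 0,"rx": 0,"ry": 0,"rz": 0,"claw": 1},
    {"tx": 0,"ty": -3,"tz": 0,"rx": 0,"ry": 0,"rz": 0,"claw": 1},
    {"tx": 0,"ty": -3,"tz": 0,"rx": 0,"ry": 0,"rz": 0,"claw": 1},
    {"tx": 0,"ty": 0,"tz": 0,"rx": 0,"ry": 0,"rz": 0,"claw": 1},
    {"tx": 0,"ty": 0,"tz": 0,"rx": 0,"ry": 0,"rz": 0,"claw": 1}
  ]
}}

```text
t: 33.85
position: [0.4374, 0.2416, 0.2765]
orientation: [3.141, 0.002, -0.0]
force: [0.4, -0.4, -0.6]
grip_width: 0.0854
grasp_force: 0.0
```

```bash
python3 - <<'E'
from h import *
from bench import viewer
for n in("top","scene"):
    t=viewer.capture(n)
    print(n,"wide",circ(t,.438,.1216,.062),"hub",circ(t,.617,-.042,.086),"tall",circ(t,.648,.144,.078))
cv2.imwrite("pics/s7.png",t["image"][:,:,::-1])
E
```

```text
top wide (array([0.4378, 0.1198, 0.0326, 0.4373, 0.1202, 0.0629]), 362) hub (array([ 0.6151, -0.0432,  0.0208,  0.6153, -0.0433,  0.0865]), 95) tall (array([0.6481, 0.1435, 0.0322, 0.6483, 0.1439, 0.0786]), 333)
scene wide (array([0.4372, 0.1181, 0.0338, 0.4357, 0.1179, 0.0615]), 482) hub (array([ 0.6135, -0.0449,  0.0213,  0.614 , -0.0451,  0.0849]), 146) tall (array([0.6471, 0.1426, 0.0352, 0.6466, 0.1414, 0.0775]), 370)
```

View pics/s7.png

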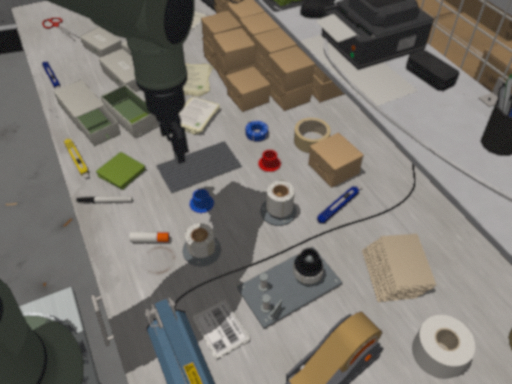

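The view shows the wide roll seated on the post at (200,240), the narrow roll and keeper on the dispenser at (310,265), and the tall roll unmoved at (281,195). Handing in.

```bash
python3 -c "
from bench import ticket
print(ticket.finish_job())"
```

```text
the job is handed in; nothing more can be done
None
```

The job is handed in at about 34 s of the 128 s allowed: the final camera check showed the narrow roll seated on the dispenser with the keeper flat on it, the wide roll seated on the post it left, and the tall roll untouched.

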